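# Throw the guarded lamp switch

## Task

Switch on the lamp at the switch box with the red guard: lift the hinged red guard with the back of a finger, flip the toggle beneath it all the way over to the hinge side while the guard is up, then draw the finger out and let the guard drop fully shut. Push gently, pinch and pick up nothing, and leave the yellow-guarded switch and the other things on the bench alone.

Things in the scene. Friction and masses are not known exactly. Their poses are not given: they have to be found in the camera images.
- red_box: red-guarded switch box, fixed: white housing 100 mm wide (y), 50 high, from x = -28 (front, robot side) to x = 46 (hinge side); origin on its underside, below the toggle. Top panel at z = 50, toggle pivot at (0, 0, 52). Guard hinge axis along y through (52, 0, 35), low behind the housing
- red_lip (a point): middle of the front edge of the red guard's lift lip (4 mm thick, 50 wide, opaque); guard shut, it is at (-36, 0, 77) mm in the box's frame, 8 in front of the housing, lip underside at z = 75. Moves with the guard, a see-through red hood 70 wide: back wall at the hinge, flat roof (underside z = 98) to x = -16, front flap sloping down to the lip; open below
- red_toggle_tip (a point): top of the black-capped bat toggle under the red guard (cap 9 x 16 x 14 mm, its middle at z = 84; toggle 40 long from its pivot). Leaning to the front (off) it is at (-12, 0, 90) mm in the box's frame, thrown over to the hinge side (on) at (12, 0, 90)
- yellow_box: yellow-guarded switch box, fixed: white housing 100 mm wide (y), 50 high, from x = -28 (front, robot side) to x = 46 (hinge side); origin on its underside, below the toggle. Top panel at z = 50, toggle pivot at (0, 0, 52). Guard hinge axis along y through (52, 0, 35), low behind the housing
- yellow_lip (a point): middle of the front edge of the yellow guard's lift lip (4 mm thick, 50 wide, opaque); guard shut, it is at (-36, 0, 77) mm in the box's frame, 8 in front of the housing, lip underside at z = 75. Moves with the guard, a see-through yellow hood 70 wide: back wall at the hinge, flat roof (underside z = 98) to x = -16, front flap sloping down to the lip; open below
- yellow_toggle_tip (a point): top of the black-capped bat toggle under the yellow guard (cap 9 x 16 x 14 mm, its middle at z = 84; toggle 40 long from its pivot). Leaning to the front (off) it is at (-12, 0, 90) mm in the box's frame, thrown over to the hinge side (on) at (12, 0, 90)
- red_guard (a joint): red guard, rad: 0 shut, grows as it lifts, stop at 0.9. Lightly sprung, snaps shut from any angle when let go; 0.4 N lifts the lip. A fingertip leaning 20 to 40 degrees from vertical, pointing to the hinge side, goes in below the lip from the front and lifts it along its arc; the guard then rides up the finger's back while the tip goes on to the toggle
- red_toggle (a joint): toggle under the red guard, rad: 0 leaning 17 degrees to the box's front (off), 0.6 leaning as far to the hinge side (on, hard stop). Stays where it is left; about 1.1 N at its cap moves it. Starts at 0 to 0.08
- pot: bystander: clear sample pot with yellow screw cap, diameter 50, height 65 mm, loose; origin at the centre of its underside
- vial: bystander: small glass vial with red cap, diameter 24, height 42 mm, loose; origin at the centre of its underside
- tip_box: bystander: blue tip box with yellow lid, 80 x 120 x 65 mm, loose; origin at the centre of its underside
- wash_bottle: bystander: white wash bottle with blue cap, diameter 64, height 150 mm, loose; origin at the centre of its underside
- pipette: bystander: white pipette lying flat, 240 long along its x, 25 thick mm, loose; origin at the centre of its underside
- cuvette_box: bystander: white box with green lid, 90 x 60 x 42 mm, loose; origin at the centre of its underside

How it is judged:
On the way, in this order (a step that is already met when the one before it is completed fails the run):
1. the red guard is lifted while the toggle is still off (value of joint red_guard above 0.2 rad and value of joint red_toggle below 0.3 rad), for 0.05 s.
2. the toggle is thrown over to the hinge side while the guard is up (value of joint red_guard above 0.15 rad and value of joint red_toggle above 0.48 rad), for 0.05 s.
At the end, for the whole second after the job is handed in: the red guard is shut (within 0.05 rad) and the toggle beneath it is over to the hinge side (above 0.48 of 0.6 rad) (value of joint red_guard below 0.05 rad and value of joint red_toggle above 0.48 rad); the robot touches nothing.
It fails at once if the yellow guard or the toggle beneath it is moved (over 8 mm) (distance of any of yellow_lip, yellow_toggle_tip from where it was at the start of the episode above 0.008 m).
It fails at once if a bystander is shoved, knocked over or picked up (moved over 20 mm) (distance of any of pot, vial, tip_box, wash_bottle, pipette, cuvette_box from where it was at the start of the episode above 0.02 m).
It fails at once if the guard, toggle or box is forced or pinched (over 40 N) (contact force between the fingers and red_box above 40 N).
It also fails if it takes over 48 s, if anything falls off the work surface, if the arm or the gripper's body presses on something with over 40 N, if the wrist force passes 120 N, or if a joint passes its speed limit or range.

## Robot

A 6-joint arm with a two-finger parallel gripper is mounted at the origin on the work surface. World frame = base frame: x ahead of the robot, y to its left, z up, the work surface at z = 0. Lengths are in m, angles in rad, forces in N, time in s.
With the tool pointing down it reaches from about 0.375 to 0.9 m from the base axis. Payload 3.1 kg.
Tool frame: the origin (TCP) lies at the centre of the arm's flange, where the gripper is bolted on; the fingertips stand 182 mm ahead of it and the grasp point (between the pads) lies 164 mm ahead of it; z points along the fingers, y is the line along which they close (so a half turn about z gives the same grasp; the last joint's range is limited). The gripper opens to 87 mm and grips with 3 to 60 N. Pads are 19 mm wide; open, the fingers measure 117 mm over their backs; the gripper's body (75 mm by 190 mm) begins 51 mm behind the grasp point.
Start: joints at [-1.448, 0.527, 1.433, -0, 1.181, -0.178], TCP at [0.185, -0.597, 0.405] pointing down, gripper open.
Joint ranges: [-3.08, 3.08], [-0.75, 2.2], [0.22, 2.44], [-1.43, 4.57], [0, 2.65], [-2.85, 2.85]. Speed limits (rad/s): [2.79, 2.79, 3.14, 3.14, 3.14, 3.14].

## Interface

Orientations are given as a unit quaternion [x, y, z, w].
In Python, from rig import * gives the robot as it stands.
- The arm moves only by the tool move_arm, never from a script. Its argument "commands" is a list that holds one entry, the list of rows, each a list of 6 numbers: the shift along the tool's x, y, z in units of 40 mm (1.0 is 40 mm), then the turn, a rotation vector about the tool's x, y, z in rad. A call has 1 to 12 rows; each row is the pose to reach, as a shift and turn from the pose commanded when the call began, along the tool's axes at that moment; what a row does not reach only later rows make up. A row lasts 1/8 s, in which the tool goes at most 62.5 mm and 10.7 degrees, less where a joint would pass 70% of its speed; a pose out of reach is approached as far as the arm can. A call with a gripper value outside its range is refused whole. "claw" is the closure, from -1 (fully open) to 1 (shut), so that 0 is half open, set as the call begins (left out, the last holds). The fingers move at their own pace and stop on an object; "squeeze" is the grip in N (left out, the last holds). Time passes only in rows, so rows that repeat a pose let the fingers close. It gives the time, the measured TCP pose, the force, the opening and the grip force at its end, in the units of the state.
- get_obs(): the state, without advancing time (a new reading comes with each control period).
- camera(name): name is "scene" or "top" or "wrist"; returns a dict with "pixels" (384x512x3 uint8, blue, green, red), "range_z" (384x512 float32, m along the optical axis (not along the pixel's ray), 0 where there is no reading), "camera_matrix" (3x3 intrinsics, pixels), "D" ([k1, k2, p1, p2, k3] as OpenCV has them; the pictures are not rectified), "extrinsics" (4x4, takes a point from world to camera coordinates). Camera axes: x right, y up, looking along -z (the intrinsics and any distortion apply to the point x, -y, -z); pixel columns grow to the right and rows downward; lengths in m; the calibration is good to about 2 mm. A picture is of the moment at which its call begins.
- hand_in(): hands the job in; it is judged then, once.
The state is a dict: "time": time; "q": joint angles; "joint_velocities": joint speeds; "joint_torque": joint torques, N m; "position": TCP position; "tool_rot": TCP orientation; "ft_force": force on the tool from outside, world axes, zero at the start; "moment": the same for the moment, N m; "grip_width": finger opening in m; "grip_force": force on a finger pad.
Only numpy, scipy, OpenCV 4.12 (cv2) and the standard library are available. Lean on these libraries where they do the work, as an engineer would, in place of code of your own. Each camera call takes 0.05 s, during which the arm holds its last target. There are 200 camera calls.

## Working session

There is one attempt and no reset: what is moved stays moved. The work goes in short steps, Python scripts to look and compute and a tool call to move; the robot and the scene stay as the last step left them, time stands still between calls to the robot, and variables do not carry over. Pictures are saved under pics/ and viewed, at most 10 in all, crops included, and the job is handed in when it is done.

Besides the shell and the picture viewer there is one more tool, called after "Call:" by a JSON object that holds its "op" and its "data", one argument or row to a line. move_arm: Moves the arm, as the interface text tells. Its arguments: {"type":"object","properties":{"commands":{"type":"array","items":{"type":"array","items":{"type":"array","items":{"type":"number"}}}},"claw":{"type":"number"},"squeeze":{"type":"number"}},"required":["commands"]}

```bash
mkdir -p pics; ls
cat > h.py <<'E'
from rig import *
import numpy as np, cv2
from scipy.spatial.transform import Rotation as R
def world(c,u,v,z=None):
    K=np.array(c["camera_matrix"]);D=np.array(c["D"]);E=np.array(c["extrinsics"])
    p=cv2.undistortPoints(np.array([[[u,v]]],float),K,D)[0,0]
    d=E[:3,:3].T@np.array([p[0],-p[1],-1.]);o=-E[:3,:3].T@E[:3,3]
    s=(z-o[2])/d[2] if z is not None else c["range_z"][int(round(v)),int(round(u))]
    return o+s*d
def cloud(c):
    K=np.array(c["camera_matrix"]);D=np.array(c["D"]);E=np.array(c["extrinsics"])
    h,w=c["range_z"].shape
    g=np.stack(np.meshgrid(np.arange(w),np.arange(h)),-1).reshape(-1,1,2).astype(float)
    p=cv2.undistortPoints(g,K,D)[:,0]
    r=c["range_z"].reshape(-1,1)
    P=np.hstack([p[:,:1],-p[:,1:],-np.ones((len(p),1))])*r
    return ((P-E[:3,3])@E[:3,:3]).reshape(h,w,3)
E
python3 - <<'E'
from h import *
a=[camera(n) for n in("scene","top")]
cv2.imwrite("pics/a.png",a[0]["pixels"]);cv2.imwrite("pics/b.png",a[1]["pixels"])
o=get_obs();print(o["position"],R.from_quat(o["tool_rot"]).as_matrix().round(3),o["time"],o["grip_width"])
E
```

```text
pics
[ 0.1851413  -0.59662296  0.40385708] [[ 0.955  0.296 -0.   ]
 [ 0.296 -0.955  0.002]
 [ 0.    -0.002 -1.   ]] 0.1 0.08731071261619693
```

View pics/a.png

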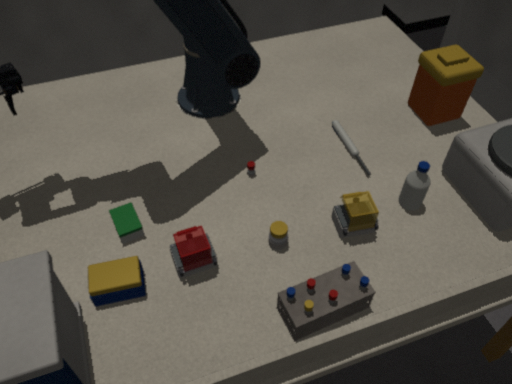

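View pics/b.png

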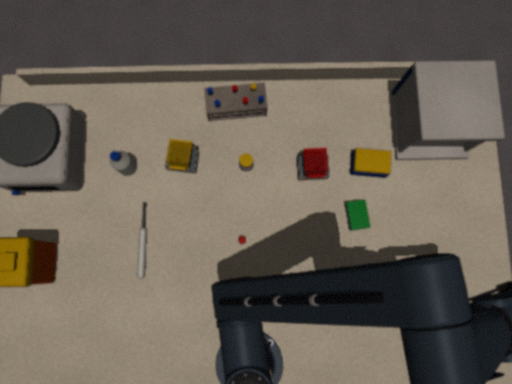

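The scene view shows the red guard at about (193,247) and the yellow one at (358,212). In the top view the red box is at (314,163), with the green-lidded box at (357,214) and the tip box at (371,162) nearby. Next I measure the red box.

Run:
```python
from h import *
for n,(x0,x1,y0,y1) in (("top",(285,345,135,195)),("scene",(160,230,215,285))):
    c=camera(n);P=cloud(c);b=c["pixels"]
    hsv=cv2.cvtColor(b,cv2.COLOR_BGR2HSV)
    m=((hsv[...,0]<8)|(hsv[...,0]>172))&(hsv[...,1]>130)
    mm=np.zeros_like(m);mm[y0:y1,x0:x1]=m[y0:y1,x0:x1]
    v,u=np.nonzero(mm)
    r=cv2.minAreaRect(np.c_[u,v].astype(np.float32));print(n,"red",len(u),r)
    print(" corners@.1",[world(c,*q,.1)[:2].round(3).tolist() for q in cv2.boxPoints(r)])
    q=P[mm];print(" z pct",np.percentile(q[:,2],[5,25,50,75,95]).round(3))
    for lo,hi in((.09,.115),(.068,.085),(.042,.056)):
        k=np.zeros_like(m);k[y0:y1,x0:x1]=((P[...,2]>lo)&(P[...,2]<hi))[y0:y1,x0:x1]
        w=P[k][:,:2]
        if len(w)>5:
            rr=cv2.minAreaRect((w*1000).astype(np.float32));print(" z",lo,len(w),rr, w.mean(0).round(3)); print(cv2.boxPoints(rr).round().tolist())
    s=cv2.resize(b[y0:y1,x0:x1],None,fx=5,fy=5,interpolation=cv2.INTER_CUBIC)
    cv2.imwrite(f"pics/c_{n}.png",s)
a,b=cv2.imread("pics/c_top.png"),cv2.imread("pics/c_scene.png")
o=np.zeros((350,660,3),np.uint8);o[:300,:300]=a;o[:,305:655]=b;cv2.imwrite("pics/c.png",o)
```

```text
top red 684 ((314.5, 162.5), (29.0, 25.0), 90.0)
 corners@.1 [[0.657, -0.178], [0.656, -0.256], [0.564, -0.251], [0.565, -0.174]]
 z pct [0.079 0.096 0.1   0.103 0.106]
 z 0.09 578 ((618.6150512695312, -218.5042266845703), (82.2411880493164, 73.61727905273438), 1.210524559020996) [ 0.62  -0.218]
[[577.0, -183.0], [578.0, -256.0], [661.0, -254.0], [659.0, -181.0]]
 z 0.068 75 ((595.7709350585938, -199.46902465820312), (99.82237243652344, 48.47561264038086), 44.26116943359375) [ 0.576 -0.216]
[[543.0, -217.0], [577.0, -252.0], [648.0, -182.0], [615.0, -147.0]]
 z 0.042 172 ((616.65673828125, -217.77359008789062), (86.34664916992188, 99.23236083984375), 0.957546055316925) [ 0.611 -0.195]
[[573.0, -169.0], [574.0, -268.0], [661.0, -267.0], [659.0, -167.0]]
scene red 1177 ((193.20001220703125, 247.10000610351562), (39.528465270996094, 31.30654525756836), 71.56504821777344)
 corners@.1 [[0.588, -0.256], [0.584, -0.182], [0.695, -0.185], [0.698, -0.254]]
 z pct [0.052 0.085 0.101 0.102 0.105]
 z 0.09 853 ((626.9929809570312, -218.5201873779297), (73.68302917480469, 72.26399993896484), 0.9782218337059021) [ 0.63  -0.219]
[[590.0, -183.0], [591.0, -255.0], [664.0, -254.0], [663.0, -182.0]]
 z 0.068 136 ((616.4180297851562, -218.69154357910156), (94.12051391601562, 69.64849090576172), 1.7516345977783203) [ 0.647 -0.218]
[[568.0, -185.0], [570.0, -255.0], [665.0, -252.0], [662.0, -182.0]]
 z 0.042 375 ((623.138671875, -218.7424774169922), (86.63681030273438, 100.11702728271484), 0.5143082141876221) [ 0.635 -0.23 ]
[[579.0, -169.0], [580.0, -269.0], [667.0, -268.0], [666.0, -168.0]]
```

View pics/c.png

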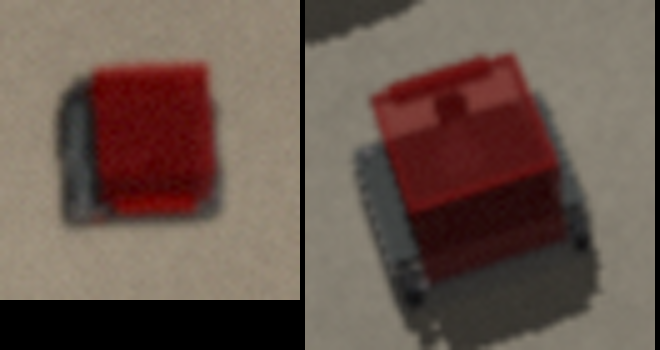

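The crops show the guard shut, with the lip at the robot side and the box nearly square to the world axes. The measured size of about 100 x 74 mm and the roof at about 0.10 fit the description. I put the origin near (0.604, -0.218) with a yaw of about 1°. Next I work out the hover move.

```bash
cat >> h.py <<'E'
BOX=np.array([.604,-.218]);YAW=np.radians(1.)
def target(fx,fy,fz,lean):   # hinge-side corner of closed fingertip, mm in box frame
    c,s=np.cos(np.radians(lean)),np.sin(np.radians(lean))
    Z=R.from_euler('z',YAW).as_matrix()
    M=Z@np.array([[c,0,s],[0,-1,0],[s,0,-c]])
    f=Z@np.array([fx,fy,fz])/1000+np.r_[BOX,0]
    return f-.182*M[:,2]-.0095*M[:,0],M
def plan(*ts):
    o=get_obs();p=np.array(o["position"]);M=R.from_quat(o["tool_rot"]).as_matrix()
    print("t",o["time"],"F",np.round(o["ft_force"],2),"w",round(o["grip_width"],4),"lean",np.degrees(np.arctan2(M[0,2],-M[2,2])).round(1))
    Z=R.from_euler('z',YAW).as_matrix()
    print("tip corner in box",((Z.T@(p+.182*M[:,2]+.0095*M[:,0]-np.r_[BOX,0]))*1000).round(1))
    for t in ts:
        q,N=target(*t)
        print(t,"shift",(M.T@(q-p)/.04).round(2).tolist(),"turn",R.from_matrix(M.T@N).as_rotvec().round(3).tolist())
E
python3 - <<'E'
from h import *
plan((-60,0,240,30))
E
```

```text
t 0.2 F [-0.89 -0.15  0.53] w 0.0869 lean -0.0
tip corner in box [-416.3 -368.5  222.1]
(-60, 0, 240, 30) shift [8.98, -7.05, 0.29] turn [-0.075, 0.52, 0.276]
```

Call:
{"op": "move_arm", "data": {
  "commands": [
    [[8.98,-7.05,0.29,-0.075,0.52,0.276],[8.98,-7.05,0.29,-0.075,0.52,0.276],[8.98,-7.05,0.29,-0.075,0.52,0.276],[8.98,-7.05,0.29,-0.075,0.52,0.276],[8.98,-7.05,0.29,-0.075,0.52,0.276],[8.98,-7.05,0.29,-0.075,0.52,0.276],[8.98,-7.05,0.29,-0.075,0.52,0.276],[8.98,-7.05,0.29,-0.075,0.52,0.276],[8.98,-7.05,0.29,-0.075,0.52,0.276],[8.98,-7.05,0.29,-0.075,0.52,0.276],[8.98,-7.05,0.29,-0.075,0.52,0.276]]
  ],
  "claw": 1,
  "squeeze": 5
}}

```text
time: 1.58
position: [0.4443, -0.2224, 0.3932]
tool_rot: [0.966, 0.008, 0.259, -0.001]
ft_force: [0.4, 0.6, 0.2]
grip_width: 0.0003
grip_force: 0.0
```

Run:
```python
from h import *
plan((-65,0,66,30))
c=camera("wrist");cv2.imwrite("pics/w.png",c["pixels"]);P=cloud(c)
ok=c["range_z"]>0
for lo,hi in((.092,.115),(.07,.085),(.042,.056)):
    k=ok&(P[...,2]>lo)&(P[...,2]<hi)&(abs(P[...,0]-.61)<.09)&(abs(P[...,1]+.218)<.08)
    w=P[k][:,:2]
    if len(w)>20: print(lo,len(w),cv2.boxPoints(cv2.minAreaRect((w*1000).astype(np.float32))).round().tolist(),np.percentile(w,[1,99],axis=0).round(4).tolist())
```

```text
t 1.575 F [0.36 0.58 0.18] w 0.0003 lean 30.0
tip corner in box [-60.5  -2.  240.3]
(-65, 0, 66, 30) shift [-2.28, -0.05, 3.72] turn [0.002, -0.0, -0.001]
0.092 3494 [[581.0, -184.0], [582.0, -256.0], [659.0, -255.0], [658.0, -182.0]] [[0.5826, -0.2541], [0.6575, -0.1841]]
0.07 420 [[567.0, -186.0], [569.0, -255.0], [579.0, -255.0], [578.0, -185.0]] [[0.5678, -0.2541], [0.5787, -0.1869]]
0.042 599 [[575.0, -171.0], [577.0, -270.0], [662.0, -267.0], [660.0, -168.0]] [[0.5753, -0.269], [0.6582, -0.1698]]
```

View pics/w.png

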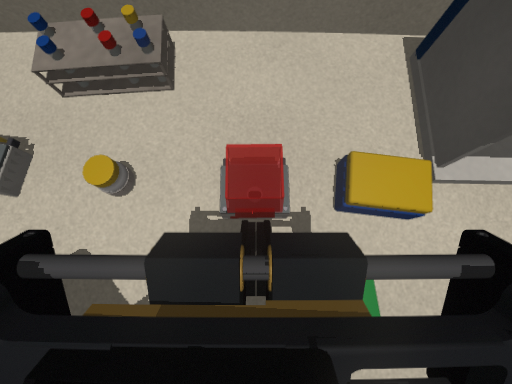

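The wrist view shows the red guard at about (255,180), in line with the closed fingers at (257,265). The lip front at 0.568 and housing front at 0.576 both agree with an origin at x = 0.604. I descend to the pre-insert pose.

Call:
{"op": "move_arm", "data": {
  "commands": [
    [[-2.28,-0.03,3.72,0,0,0],[-2.28,-0.03,3.72,0,0,0],[-2.28,-0.03,3.72,0,0,0],[-2.28,-0.03,3.72,0,0,0],[-2.28,-0.03,3.72,0,0,0],[-2.28,-0.03,3.72,0,0,0]]
  ]
}}

```text
time: 2.38
position: [0.4403, -0.221, 0.2193]
tool_rot: [0.966, 0.009, 0.259, -0.001]
ft_force: [-0.5, -0.6, -0.4]
grip_width: 0.0004
grip_force: 0.0
```

Run:
```python
from h import *
plan((-45,-1,66,30),(-32,-1,66,30),(-28,-1,70,30),(-26,-1,76,30),(-24,-1,84,30),(-21,-1,90,30))
c=camera("wrist")["pixels"];cv2.imwrite("pics/w2.png",cv2.resize(c[100:300,150:370],None,fx=2.5,fy=2.5))
```

```text
t 2.375 F [-0.47 -0.64 -0.36] w 0.0004 lean 30.1
tip corner in box [-64.3  -0.4  66.6]
(-45, -1, 66, 30) shift [0.42, 0.02, 0.25] turn [0.002, -0.001, 0.001]
(-32, -1, 66, 30) shift [0.7, 0.02, 0.42] turn [0.002, -0.001, 0.001]
(-28, -1, 70, 30) shift [0.83, 0.02, 0.38] turn [0.002, -0.001, 0.001]
(-26, -1, 76, 30) shift [0.95, 0.02, 0.28] turn [0.002, -0.001, 0.001]
(-24, -1, 84, 30) shift [1.1, 0.02, 0.13] turn [0.002, -0.001, 0.001]
(-21, -1, 90, 30) shift [1.24, 0.02, 0.04] turn [0.002, -0.001, 0.001]
```

View pics/w2.png

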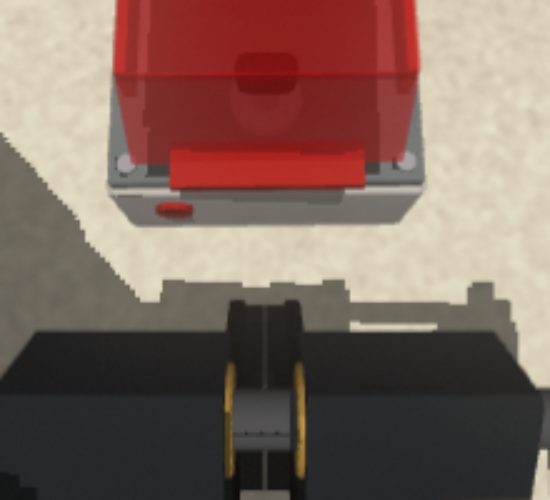

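The crop shows the fingertips at (265,310), centred below the lip at (268,168), with the toggle at (267,72). I insert the tip and begin the lift.

Call:
{"op": "move_arm", "data": {
  "commands": [
    [[0.42,0.01,0.25,0,0,0],[0.6,0.01,0.36,0,0,0],[0.7,0.01,0.42,0,0,0],[0.76,0.01,0.4,0,0,0],[0.83,0.01,0.38,0,0,0],[0.89,0.01,0.33,0,0,0],[0.95,0.01,0.28,0,0,0],[1.02,0.01,0.2,0,0,0],[1.1,0.01,0.13,0,0,0],[1.1,0.01,0.13,0,0,0]]
  ]
}}

```text
time: 3.68
position: [0.481, -0.2199, 0.2366]
tool_rot: [0.966, 0.009, 0.259, -0.002]
ft_force: [-0.5, -0.2, 1.4]
grip_width: 0.0004
grip_force: 0.2
```

Run:
```python
from h import *
plan((-22,-1,92,30),(-16,-1,86,30),(-4,-1,84,30),(3,-1,84,30),(6,-1,84,30))
a=camera("wrist")["pixels"];s=camera("scene")["pixels"]
o=np.hstack([cv2.resize(a[100:300,150:350],(400,400)),cv2.resize(s[200:300,140:240],(400,400))])
cv2.imwrite("pics/w3.png",o)
```

```text
t 3.675 F [-0.45 -0.23  1.38] w 0.0004 lean 30.0
tip corner in box [-23.7   0.1  83.8]
(-22, -1, 92, 30) shift [0.14, 0.03, -0.16] turn [0.001, -0.001, 0.002]
(-16, -1, 86, 30) shift [0.2, 0.03, 0.05] turn [0.001, -0.001, 0.002]
(-4, -1, 84, 30) shift [0.43, 0.03, 0.24] turn [0.001, -0.001, 0.002]
(3, -1, 84, 30) shift [0.58, 0.03, 0.33] turn [0.001, -0.001, 0.002]
(6, -1, 84, 30) shift [0.65, 0.03, 0.37] turn [0.001, -0.001, 0.002]
```

View pics/w3.png

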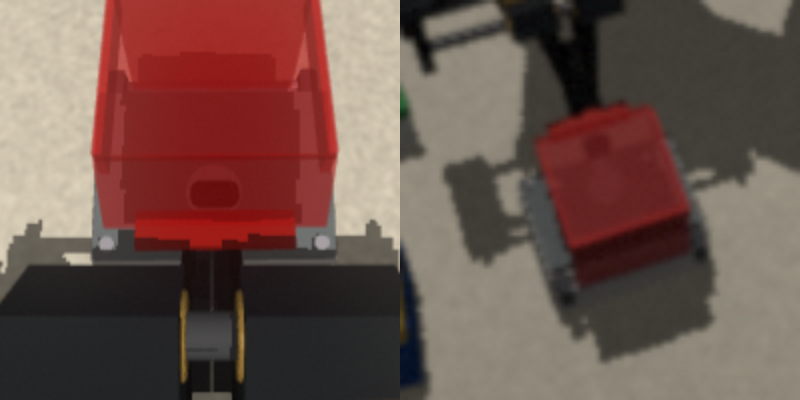

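Left panel (wrist): the lip at (215,235) has been lifted and rests on the fingers, with the toggle visible at (214,192). Right panel (scene) agrees. I lift further and then check the guard angle from depth.

Call:
{"op": "move_arm", "data": {
  "commands": [
    [[0.07,0.0,-0.08,0,0,0],[0.14,0.0,-0.15,0,0,0],[0.21,0.0,-0.23,0,0,0],[0.21,0.0,-0.23,0,0,0],[0.21,0.0,-0.23,0,0,0]]
  ]
}}

```text
time: 4.4
position: [0.4835, -0.2198, 0.2484]
tool_rot: [0.966, 0.009, 0.259, -0.002]
ft_force: [-0.9, -0.1, -0.5]
grip_width: 0.0004
grip_force: 0.2
```

```bash
cat > g.py <<'E'
from h import *
def guard():
    c=camera("scene");P=cloud(c);hsv=cv2.cvtColor(c["pixels"],cv2.COLOR_BGR2HSV)
    m=((hsv[...,0]<8)|(hsv[...,0]>172))&(hsv[...,1]>110)&(abs(P[...,0]-.62)<.07)&(abs(P[...,1]+.218)<.028)
    q=P[m];x=q[:,0]-BOX[0];z=q[:,2]
    k=(z>.092)&(x>-.005)&(x<.04)
    a=np.polyfit(x[k],z[k],1);print("roof slope rad",np.arctan(-a[0]).round(3),"n",k.sum(),"z range",z[k].min().round(3),z[k].max().round(3))
    print("front-most red",x.min().round(3),"z there",z[np.argmin(x)].round(3))
E
python3 - <<'E'
from g import *
guard()
plan((-18,-1,86,30),(-10,-1,84,30),(-4,-1,84,30),(3,-1,84,30),(6,-1,84,30))
E
```

```text
roof slope rad 0.174 n 372 z range 0.104 0.121
front-most red -0.041 z there 0.148
t 4.45 F [-1.14 -0.72  0.22] w 0.0009 lean 30.0
tip corner in box [-21.4   0.2  95.5]
(-18, -1, 86, 30) shift [-0.05, 0.03, 0.25] turn [0.001, 0.0, 0.001]
(-10, -1, 84, 30) shift [0.1, 0.03, 0.39] turn [0.001, 0.0, 0.001]
(-4, -1, 84, 30) shift [0.23, 0.03, 0.47] turn [0.001, 0.0, 0.001]
(3, -1, 84, 30) shift [0.38, 0.03, 0.55] turn [0.001, 0.0, 0.001]
(6, -1, 84, 30) shift [0.45, 0.03, 0.59] turn [0.001, 0.0, 0.001]
```

Call:
{"op": "move_arm", "data": {
  "commands": [
    [[0.09,0.0,-0.1,0,0,0],[0.18,0.0,-0.2,0,0,0],[0.22,0.0,-0.25,0,0,0],[0.22,0.0,-0.25,0,0,0],[0.22,0.0,-0.25,0,0,0]]
  ]
}}

```text
time: 5.08
position: [0.4861, -0.2197, 0.2613]
tool_rot: [0.966, 0.009, 0.259, -0.002]
ft_force: [-0.6, 0.0, -0.4]
grip_width: 0.0007
grip_force: 0.0
```

Run:
```python
from g import *
guard()
plan((-20,-1,86,30),(-10,-1,84,30),(-4,-1,84,30),(3,-1,84,30),(6,-1,84,30))
s=camera("scene")["pixels"];t=camera("wrist")["pixels"]
cv2.imwrite("pics/s4.png",np.hstack([cv2.resize(t[80:280,150:350],(400,400)),cv2.resize(s[200:300,140:240],(400,400),interpolation=cv2.INTER_CUBIC)]))
```

```text
roof slope rad -0.003 n 380 z range 0.097 0.108
front-most red -0.049 z there 0.147
t 5.125 F [-0.04 -0.31  0.06] w 0.0006 lean 30.0
tip corner in box [-18.7   0.3 108.4]
(-20, -1, 86, 30) shift [-0.31, 0.03, 0.47] turn [0.0, 0.0, 0.001]
(-10, -1, 84, 30) shift [-0.12, 0.03, 0.64] turn [0.0, 0.0, 0.001]
(-4, -1, 84, 30) shift [0.01, 0.03, 0.71] turn [0.0, 0.0, 0.001]
(3, -1, 84, 30) shift [0.16, 0.03, 0.8] turn [0.0, 0.0, 0.001]
(6, -1, 84, 30) shift [0.23, 0.03, 0.84] turn [0.0, 0.0, 0.001]
```

View pics/s4.png

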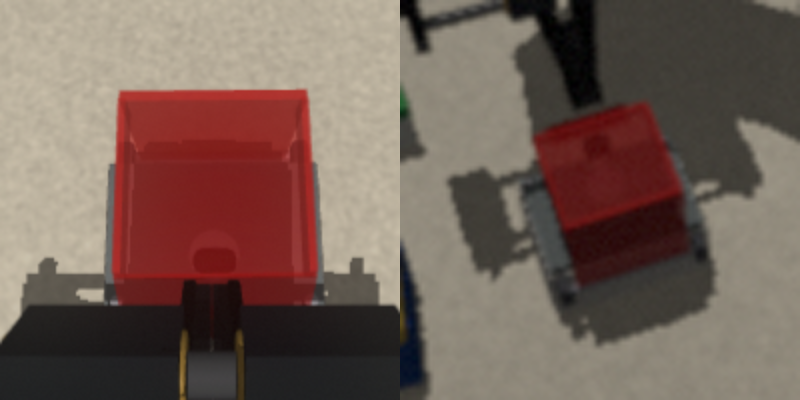

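The guard has slipped off the tip and is shut again, with the fingers in front of the flap at (213,290), because I followed the arc with too little insertion. The toggle is still off at (213,262). I back off and repeat with the tip further in.

Call:
{"op": "move_arm", "data": {
  "commands": [
    [[-0.5,0.0,-0.29,0,0,0],[-1.0,0.0,-0.58,0,0,0],[-1.52,0.0,0.33,0,0,0],[-1.52,0.0,0.33,0,0,0],[-1.52,0.0,0.33,0,0,0]]
  ]
}}

```text
time: 5.85
position: [0.4403, -0.2206, 0.2197]
tool_rot: [0.966, 0.009, 0.259, -0.002]
ft_force: [0.4, 0.1, 0.8]
grip_width: 0.0008
grip_force: 0.0
```

Run:
```python
from g import *
plan((-45,0,65,30),(-35,0,65,30),(-28,0,66,30),(-23,0,70,30),(-21,0,76,30),(-20,0,81,30),(-19,0,86,30))
```

```text
t 5.85 F [0.42 0.14 0.79] w 0.0008 lean 30.0
tip corner in box [-64.5   0.3  66.8]
(-45, 0, 65, 30) shift [0.4, 0.01, 0.28] turn [-0.0, -0.0, 0.001]
(-35, 0, 65, 30) shift [0.62, 0.01, 0.41] turn [-0.0, -0.0, 0.001]
(-28, 0, 66, 30) shift [0.78, 0.01, 0.47] turn [-0.0, -0.0, 0.001]
(-23, 0, 70, 30) shift [0.94, 0.01, 0.45] turn [-0.0, -0.0, 0.001]
(-21, 0, 76, 30) shift [1.06, 0.01, 0.34] turn [-0.0, -0.0, 0.001]
(-20, 0, 81, 30) shift [1.14, 0.01, 0.25] turn [-0.0, -0.0, 0.001]
(-19, 0, 86, 30) shift [1.22, 0.01, 0.15] turn [-0.0, -0.0, 0.001]
```

Call:
{"op": "move_arm", "data": {
  "commands": [
    [[0.4,0.01,0.28,0,0,0],[0.62,0.01,0.41,0,0,0],[0.7,0.01,0.44,0,0,0],[0.78,0.01,0.47,0,0,0],[0.86,0.01,0.46,0,0,0],[0.94,0.01,0.45,0,0,0],[1.0,0.01,0.4,0,0,0],[1.06,0.01,0.34,0,0,0],[1.14,0.01,0.25,0,0,0],[1.22,0.01,0.15,0,0,0],[1.22,0.01,0.15,0,0,0]]
  ]
}}

```text
time: 7.22
position: [0.4855, -0.2202, 0.2393]
tool_rot: [0.966, 0.009, 0.259, -0.002]
ft_force: [-0.4, 0.8, -0.2]
grip_width: 0.0005
grip_force: 0.2
```

Run:
```python
from g import *
guard()
plan((-14,0,85,30),(-9,0,84,30),(-4,0,84,30),(3,0,84,30),(6,0,84,30))
```

```text
roof slope rad 0.185 n 381 z range 0.104 0.12
front-most red -0.046 z there 0.134
t 7.275 F [-1.49  0.41  0.88] w 0.0007 lean 30.0
tip corner in box [-19.3  -0.3  86.3]
(-14, 0, 85, 30) shift [0.1, -0.0, 0.09] turn [0.001, -0.001, 0.001]
(-9, 0, 84, 30) shift [0.2, -0.0, 0.18] turn [0.001, -0.001, 0.001]
(-4, 0, 84, 30) shift [0.31, -0.0, 0.24] turn [0.001, -0.001, 0.001]
(3, 0, 84, 30) shift [0.46, -0.0, 0.33] turn [0.001, -0.001, 0.001]
(6, 0, 84, 30) shift [0.52, -0.0, 0.37] turn [0.001, -0.001, 0.001]
```

Call:
{"op": "move_arm", "data": {
  "commands": [
    [[0.06,0.0,-0.06,0,0,0],[0.11,0.0,-0.11,0,0,0],[0.18,0.0,-0.14,0,0,0],[0.25,0.0,-0.13,0,0,0],[0.25,0.0,-0.13,0,0,0]]
  ]
}}

```text
time: 7.9
position: [0.4917, -0.2201, 0.2484]
tool_rot: [0.966, 0.009, 0.259, -0.002]
ft_force: [0.5, 0.2, -0.7]
grip_width: 0.0004
grip_force: 0.1
```

Run:
```python
from g import *
guard()
plan((-18,0,92,30),(-19,0,86,30),(-14,0,85,30),(-9,0,84,30),(-4,0,84,30),(1,0,84,30),(3,0,84,30),(6,0,84,30))
```

```text
roof slope rad 0.034 n 351 z range 0.105 0.124
front-most red -0.04 z there 0.149
t 7.95 F [ 0.52 -0.36 -0.02] w 0.0005 lean 30.0
tip corner in box [-13.2  -0.2  95.5]
(-18, 0, 92, 30) shift [-0.15, -0.0, 0.02] turn [0.001, -0.0, 0.001]
(-19, 0, 86, 30) shift [-0.24, -0.0, 0.13] turn [0.001, -0.0, 0.001]
(-14, 0, 85, 30) shift [-0.15, -0.0, 0.22] turn [0.001, -0.0, 0.001]
(-9, 0, 84, 30) shift [-0.05, -0.0, 0.3] turn [0.001, -0.0, 0.001]
(-4, 0, 84, 30) shift [0.06, -0.0, 0.36] turn [0.001, -0.0, 0.001]
(1, 0, 84, 30) shift [0.17, -0.0, 0.43] turn [0.001, -0.0, 0.001]
(3, 0, 84, 30) shift [0.21, -0.0, 0.45] turn [0.001, -0.0, 0.001]
(6, 0, 84, 30) shift [0.27, -0.0, 0.49] turn [0.001, -0.0, 0.001]
```

Run:
```python
from g import *
s=camera("scene");t=camera("wrist")["pixels"]
cv2.imwrite("pics/s5.png",np.hstack([cv2.resize(t[80:280,150:350],(400,400)),cv2.resize(s["pixels"][200:300,140:240],(400,400),interpolation=cv2.INTER_CUBIC)]))
P=cloud(s);hsv=cv2.cvtColor(s["pixels"],cv2.COLOR_BGR2HSV)
m=((hsv[...,0]<8)|(hsv[...,0]>172))&(hsv[...,1]>110)&(abs(P[...,0]-.62)<.09)&(abs(P[...,1]+.218)<.032)
q=P[m];x=(q[:,0]-.604)*1000
for a in range(-40,90,8):
    k=(x>=a)&(x<a+8)
    if k.sum()>3: print(a,k.sum(),np.percentile(q[k,2],[10,50,90]).round(3))
```

```text
-16 53 [0.104 0.106 0.108]
-8 38 [0.105 0.107 0.11 ]
0 31 [0.112 0.114 0.116]
8 51 [0.118 0.119 0.122]
16 106 [0.115 0.119 0.122]
24 101 [0.113 0.115 0.119]
32 92 [0.11  0.113 0.115]
40 103 [0.108 0.111 0.114]
48 106 [0.104 0.107 0.11 ]
56 129 [0.052 0.103 0.106]
64 155 [0.063 0.1   0.103]
72 147 [0.083 0.097 0.101]
```

View pics/s5.png

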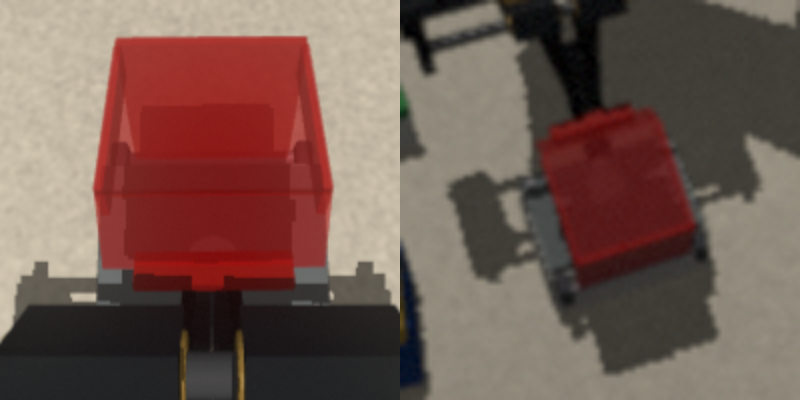

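The guard is up: the roof falls from 0.119 to 0.097 over 64 mm, which gives about 0.33 rad. The lip at (213,272) rests on the finger, so step 1 is met. Next I bring the tip down in front of the cap and push it over.

Call:
{"op": "move_arm", "data": {
  "commands": [
    [[-0.15,0,0.02,0,0,0],[-0.22,0,0.1,0,0,0],[-0.22,0,0.14,0,0,0],[-0.15,0,0.22,0,0,0],[-0.1,0,0.26,0,0,0],[-0.05,0,0.3,0,0,0],[0.0,0,0.33,0,0,0],[0.06,0,0.36,0,0,0],[0.11,0,0.39,0,0,0],[0.17,0,0.43,0,0,0],[0.17,0,0.43,0,0,0]]
  ]
}}

```text
time: 9.43
position: [0.5062, -0.2198, 0.2368]
tool_rot: [0.966, 0.009, 0.259, -0.002]
ft_force: [-0.3, -0.4, -0.1]
grip_width: 0.0006
grip_force: 0.3
```

```bash
cat >> g.py <<'E'
def roof():
    s=camera("scene");P=cloud(s);hsv=cv2.cvtColor(s["pixels"],cv2.COLOR_BGR2HSV)
    m=((hsv[...,0]<8)|(hsv[...,0]>172))&(hsv[...,1]>110)&(abs(P[...,0]-.62)<.09)&(abs(P[...,1]+.218)<.032)
    q=P[m];x=(q[:,0]-.604)*1000
    print([(a,np.percentile(q[(x>=a)&(x<a+8),2]*1000,75).round()) for a in range(-32,88,8) if ((x>=a)&(x<a+8)).sum()>3])
E
python3 - <<'E'
from g import *
roof()
plan((3,0,84,30),(5,0,84,30),(7,0,84,30))
E
```

```text
[(-16, np.float64(112.0)), (-8, np.float64(112.0)), (0, np.float64(114.0)), (8, np.float64(121.0)), (16, np.float64(124.0)), (24, np.float64(122.0)), (32, np.float64(118.0)), (40, np.float64(115.0)), (48, np.float64(111.0)), (56, np.float64(107.0)), (64, np.float64(104.0)), (72, np.float64(100.0)), (80, np.float64(97.0))]
t 9.475 F [-0.05  0.71  0.42] w 0.0006 lean 30.0
tip corner in box [ 1.4 -0.2 84. ]
(3, 0, 84, 30) shift [0.04, -0.0, 0.02] turn [0.001, -0.0, 0.001]
(5, 0, 84, 30) shift [0.08, -0.0, 0.04] turn [0.001, -0.0, 0.001]
(7, 0, 84, 30) shift [0.12, -0.0, 0.07] turn [0.001, -0.0, 0.001]
```

Call:
{"op": "move_arm", "data": {
  "commands": [
    [[0.03,0,0.02,0,0,0],[0.06,0,0.03,0,0,0],[0.08,0,0.04,0,0,0],[0.08,0,0.04,0,0,0],[0.08,0,0.04,0,0,0]]
  ]
}}

```text
time: 10.1
position: [0.5094, -0.2197, 0.2369]
tool_rot: [0.966, 0.009, 0.259, -0.002]
ft_force: [-1.7, -0.3, -0.3]
grip_width: 0.0005
grip_force: 0.6
```

Call:
{"op": "move_arm", "data": {
  "commands": [
    [[0.02,0,0.01,0,0,0],[0.04,0,0.02,0,0,0],[0.04,0,0.02,0,0,0],[0.04,0,0.02,0,0,0]]
  ]
}}

```text
time: 10.6
position: [0.5107, -0.2196, 0.2369]
tool_rot: [0.966, 0.009, 0.258, -0.002]
ft_force: [-5.4, -1.2, 1.0]
grip_width: 0.0001
grip_force: 2.5
```

Run:
```python
from g import *
roof()
plan((7,0,84,30),(8,0,84,30))
t=camera("wrist")["pixels"]
s=camera("scene")["pixels"]
cv2.imwrite("pics/s6.png",np.hstack([cv2.resize(t[80:280,150:350],(400,400)),cv2.resize(s[200:300,140:240],(400,400),interpolation=cv2.INTER_CUBIC)]))
```

```text
[(-16, np.float64(113.0)), (-8, np.float64(115.0)), (0, np.float64(115.0)), (8, np.float64(120.0)), (16, np.float64(125.0)), (24, np.float64(125.0)), (32, np.float64(121.0)), (40, np.float64(116.0)), (48, np.float64(113.0)), (56, np.float64(109.0)), (64, np.float64(105.0)), (72, np.float64(100.0)), (80, np.float64(97.0))]
t 10.65 F [-4.91 -0.4   0.77] w 0.0005 lean 29.9
tip corner in box [ 5.7 -0.  83.9]
(7, 0, 84, 30) shift [0.02, 0.0, 0.01] turn [0.001, 0.001, 0.001]
(8, 0, 84, 30) shift [0.05, 0.0, 0.03] turn [0.001, 0.001, 0.001]
```

View pics/s6.png

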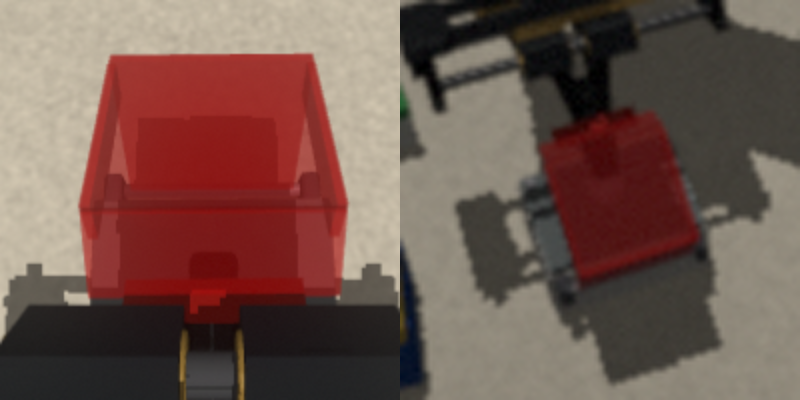

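The push force rose to 5 N with the tip corner at x = 5.7 mm, which is where the hard stop was predicted, and the guard is still up (roof front at 125 mm). In the picture the cap sits ahead of the finger at (213,265). I draw the finger out along the front.

Call:
{"op": "move_arm", "data": {
  "commands": [
    [[-0.18,0,-0.08,0,0,0],[-0.37,0,-0.15,0,0,0],[-0.63,0,-0.19,0,0,0],[-0.9,0,-0.23,0,0,0],[-1.1,0,-0.24,0,0,0],[-1.32,0,-0.24,0,0,0],[-1.97,0,-0.62,0,0,0],[-2.4,0,-0.87,0,0,0],[-2.4,0,-0.87,0,0,0],[-2.4,0,-0.87,0,0,0]]
  ]
}}

```text
time: 12.0
position: [0.4118, -0.2222, 0.2195]
tool_rot: [0.966, 0.009, 0.26, -0.001]
ft_force: [-1.0, -0.4, 0.1]
grip_width: 0.0003
grip_force: 0.0
```

Run:
```python
from g import *
roof()
plan()
t=camera("wrist")["pixels"]
s=camera("scene")["pixels"]
cv2.imwrite("pics/s7.png",np.hstack([cv2.resize(t[60:260,150:350],(400,400)),cv2.resize(s[200:300,140:240],(400,400),interpolation=cv2.INTER_CUBIC)]))
```

```text
[(-32, np.float64(82.0)), (-16, np.float64(102.0)), (-8, np.float64(103.0)), (0, np.float64(103.0)), (8, np.float64(103.0)), (16, np.float64(103.0)), (24, np.float64(103.0)), (32, np.float64(103.0)), (40, np.float64(103.0)), (48, np.float64(102.0)), (56, np.float64(91.0))]
t 12.05 F [0.13 0.46 1.42] w 0.0004 lean 30.1
tip corner in box [-92.6  -1.   66.9]
```

View pics/s7.png

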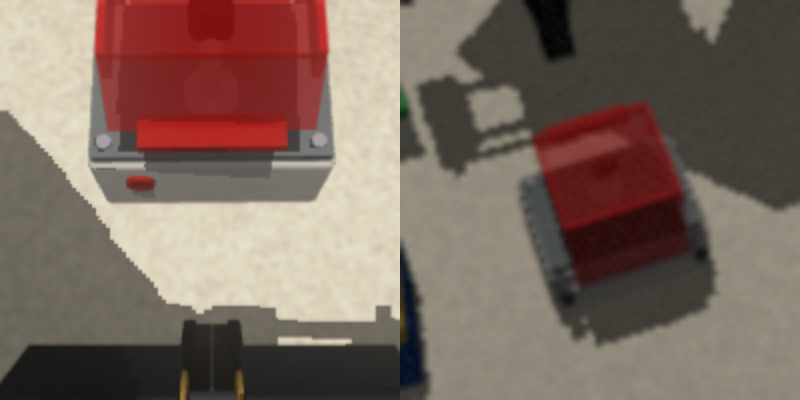

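The guard is flat and shut, with the roof at a level 103 mm. The toggle cap has moved to the hinge side (scene panel (605,168), previously (597,145)), and the fingers are well clear. I hand in.

```bash
python3 -c "
from rig import *
print(hand_in())"
```

```text
the job is handed in; nothing more can be done
None
```

I lifted the red guard, pushed the toggle over to the hinge-side stop, and let the guard drop shut; the job was handed in at about 12 s, with no verdict returned. The guard slipped off the finger on the first lift, so I lifted it a second time.

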